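# Third hand at the soldering bench: press a heat sink against the sprung stop

### The job

Take the black finned heat sink out of the parts tray and stand it upright on the green circuit board, fins towards the board's front edge with the black jacks, between the two white lines. Press its flat back squarely against the sprung metal stop with about 10 newtons, so that the stop's pointer is in the green zone, never driving the stop to the end of its travel, and keep the push steady for a couple of seconds so a colleague can screw it on; finish while still holding it pressed there, and leave everything else where it is.

Things in the scene. Friction and masses are not known exactly. Their poses are not given: they have to be found in the camera images.
- heatsink: black aluminium heat sink, 28 (x) by 40 (y) by 45 mm tall, about 70 g, standing in one of the tray's four compartments (which one varies). Origin at the centre of its underside, z up. The flat back is the face at x = +14 mm; six upright fins run from it to x = -14 mm. The outer fins' faces (y = +-20 mm) are plane: grip them from above.
- sink_back (a point): point on the heat sink's flat back, middle of its lower edge (heat sink x = +14 mm, y = 0, z = 0); axes as the heat sink's
- holder: fixed holder, origin on the bench: blue base, x -90 to +110, y +-100 mm; green board, top at z = 20 mm. x points from the front edge (black jacks) to the stop. White lane lines at y = +-25 mm. Parts up to 16 mm tall stand on the board at |y| over 70 mm. Behind the stop (x 64 to 104, |y| under 40 mm) a grey spring housing, top z = 58 mm, with gauge bands yellow, green, red.
- stop: sprung aluminium stop plate, 66 mm wide, 6 thick, 1 to 45 mm above the board. Origin: middle of its front face, at board level; axes as the holder's, where it rests at x = 30, y = 0, z = 20 mm. Pushed along +x it slides up to 16 mm; spring 2 N at once plus 1 N per mm (10 N: 8 mm back). Dark pointer on top: green from 4 to 12 mm (6 to 14 N), yellow below, red beyond.
- tray: fixed yellow parts tray, 180 (x) by 200 mm (y), 24 mm high, 4 mm walls and floor, cross-divided into four compartments of about 84 x 94 mm; origin under its centre. Inner floor 4 mm above the bench.
- relay: blue box relay, 30 x 28 x 28 mm, in the tray; leave alone; origin under its centre
- terminal: green screw terminal block, 30 x 40 x 24 mm, in the tray; leave alone; origin under its centre
- transformer: small transformer, dark core with copper winding, 34 x 34 x 30 mm, in the tray; leave alone; origin under its centre
- flux: small jar with red cap, 36 mm across, 75 mm high; leave alone; origin under its centre
- driver: orange-handled screwdriver, 170 mm, lying on the bench; leave alone
- spool: green solder spool lying flat, 64 mm across, 40 mm high; leave alone; origin under its centre
There are look-alikes about, which are no part of the job. What is shaped like the heatsink but pink or red is not meant.

How it is judged:
By the outcome, as a careful person would: the job done as asked, in the order asked, and still so for the second after the job is handed in, while the arm keeps its last pose, push and grip.
It also fails if it takes over 48 s, if anything falls off the work surface, if the arm or the gripper's body presses on something with over 40 N, if the wrist force passes 120 N, or if a joint passes its speed limit or range.

### The arm

A 7-joint arm with a two-finger parallel gripper is mounted at the origin on the work surface. World frame = base frame: x ahead of the robot, y to its left, z up, the work surface at z = 0. Lengths are in m, angles in rad, forces in N, time in s.
With the tool pointing down it reaches from about 0.4 to 0.925 m from the base axis. Payload 4.1 kg.
Tool frame: the origin (TCP) lies between the finger pads; the fingertips stand 17 mm ahead of it and the grasp point (between the pads) lies 2 mm behind it; z points along the fingers, y is the line along which they close (so a half turn about z gives the same grasp; the last joint's range is limited). The gripper opens to 85 mm and grips with 20 to 120 N. Pads are 22 mm wide; open, the fingers measure 114 mm over their backs; the gripper's body (76 mm by 85 mm) begins 54 mm behind the grasp point. The pads swing forward as they close: fully open they stand 13 mm farther back than shut.
Start: joints at [-1.386, 0.398, 0.045, 1.537, -0.019, 1.207, -0.051], TCP at [0.182, 0.624, 0.248] pointing down, gripper open.
Joint ranges: [-2.82, 2.82], [-0.49, 2.23], [-1.37, 1.46], [0, 2.46], [-1.36, 4.5], [0.23, 2], [-2.94, 2.94]. Speed limits (rad/s): [2.57, 2.57, 3.14, 3.14, 3.14, 3.14, 3.14].

### API

Orientations are given as [roll, pitch, yaw] about the fixed x, y, z axes, in that order (R = Rz(yaw) Ry(pitch) Rx(roll)).
In Python, from workcell import ctrl gives the robot as it stands. The module is installed in compiled form; this text tells all that it offers.
- The arm moves only by the tool play_rows, never from a script. Its argument "steps" is a list of rows, each a list of 6 numbers: the shift along the world's x, y, z scaled (see below), then the turn, a rotation vector about the world's x, y, z scaled (see below). In form: [[tx, ty, tz, wx, wy, wz], ...]. A call has 1 to 20 rows; each row shifts and turns the commanded pose from where the row before left it; what a row does not reach is not made up. The controller multiplies each number of a shift by 0.1 m and each number of a turn by pi rad. A row lasts 1/10 s, in which the tool goes at most 50 mm and 8.59 degrees, less where a joint would pass 70% of its speed; a pose out of reach is approached as far as the arm can. A call with a number of a shift or a turn outside -1 to 1 is refused whole. A call with a gripper value outside its range is refused whole. "claw" is the closure, from -1 (fully open) to 1 (shut), set as the call begins (left out, the last holds). The fingers move at their own pace and stop on an object; the grip force is fixed at half the most. Time passes only in rows, so rows that do not move let the fingers close. It gives the time, the measured TCP pose, the force, the opening and the grip force at its end, in the units of the state.
- ctrl.read_state(): the state, without advancing time (a new reading comes with each control period).
- ctrl.read_camera(name): name is "side" or "top" or "wrist"; returns a dict with "color" (480x640x3 uint8, blue, green, red), "K" (3x3 intrinsics, pixels), "cam_to_world" (4x4, takes a point from camera to world coordinates). Camera axes: x right, y down, z forward; pixel columns grow to the right and rows downward; lengths in m; the calibration is good to about 2 mm. The wrist camera is an equidistant fisheye: a pixel r from the principal point sees the ray r / f radians off the axis. A picture is of the moment at which its call begins. There is no depth.
- ctrl.finish_job(): hands the job in; it is judged then, once.
Trained networks look in the newest picture that a camera, given by its name, has taken for a name from the list of things; names that differ only in an ending like _2 or _b are one class to them, and where a whole thing is asked for, a point or a joint stands for the part that bears it (a point fixed in the world has none). Each returns a list of dicts, best first, with "conf" (0 to 1); they miss things now and then, are a little off and sometimes report something else, mostly with a low value. They report only what shows in the picture. A call takes as long as a camera call. They do not tell look-alikes from the thing itself.
- ctrl.regions_of(label, camera): "region" (480x640 bool, what is visible of it).
- ctrl.pinpoint(label, camera): "position" ([x, y, z] in m, in the coordinates of the camera as it stood for that picture, good to about 4 mm: a listed point, or the origin of a listed thing).
The state is a dict: "clock": time; "qpos": joint angles; "joint_vel": joint speeds; "joint_torque": joint torques, N m; "ee_pos": TCP position; "tool_rot": TCP orientation; "contact_force": force on the tool from outside, world axes, zero at the start; "wrist_torque": the same for the moment, N m; "width": finger opening in m; "gripper_force": force on a finger pad.
Only numpy, scipy, OpenCV 4.12 (cv2) and the standard library are available. Lean on these libraries where they do the work, as an engineer would, in place of code of your own. Each camera call takes 0.05 s, during which the arm holds its last target. There are 200 camera calls.

## Working session

There is one attempt and no reset: what is moved stays moved. The work goes in short steps, Python scripts to look and compute and a tool call to move; the robot and the scene stay as the last step left them, time stands still between calls to the robot, and variables do not carry over. Pictures are saved under pics/ and viewed, at most 10 in all, crops included, and the job is handed in when it is done.

Besides the shell and the picture viewer there is one more tool, called after ">>>" as a command line: name --pt "numbers of a row" for each row, then --argument value for the rest. play_rows: Moves the arm, as the interface text tells. Shifts and turns lie within -1 to 1; 1 stands for 0.1 m of shift or pi rad of turn. Its arguments: {"type":"object","properties":{"steps":{"type":"array","items":{"type":"array","items":{"type":"number"}}},"claw":{"type":"number"}},"required":["steps"]}

```bash
mkdir -p pics
cat > h.py <<'E'
import numpy as np, cv2
from workcell import ctrl
def shot(c):
    d=ctrl.read_camera(c); return d
def towld(d,p): return (np.array(d["cam_to_world"])@np.r_[p,1])[:3]
def find(l,c,d,n=3):
    return [(round(r["conf"],2),towld(d,r["position"]).round(4).tolist()) for r in ctrl.pinpoint(l,c)[:n]]
E
python3 - <<'E'
from h import *
s=ctrl.read_state(); print(s["clock"],s["ee_pos"],s["tool_rot"],s["width"],s["contact_force"])
ims=[]
for c in ["top","side"]:
    d=shot(c); cv2.imwrite(f"pics/{c}0.png",d["color"]); print(c,np.array(d["K"]).round(1).tolist(),np.array(d["cam_to_world"]).round(3).tolist())
    for l in ["heatsink","sink_back","holder","stop","tray","relay","terminal","transformer","flux","spool"]: print(l,find(l,c,d))
print(ctrl.read_state()["clock"])
E
```

```text
0.0 [0.18182778 0.62342232 0.24726003] [-3.13966831e+00  1.66155901e-04  2.85790654e+00] 0.08548627366708561 [0.14589326 0.48885297 0.36866521]
top [[451.9, 0.0, 322.8], [0.0, 451.9, 240.4], [0.0, 0.0, 1.0]] [[0.023, -0.997, 0.079, 0.502], [-1.0, -0.024, -0.017, 0.016], [0.019, -0.078, -0.997, 1.08], [0.0, 0.0, 0.0, 1.0]]
heatsink [(0.88, [0.3628, -0.2798, -0.0023]), (0.8, [0.4929, -0.2887, 0.0026]), (0.62, [0.3848, -0.3808, 0.0019])]
sink_back [(0.77, [0.3774, -0.3679, -0.0032]), (0.68, [0.3623, -0.2912, 0.0031]), (0.65, [0.5051, -0.2832, 0.0037])]
holder [(0.75, [0.5196, 0.1086, 0.0051])]
stop []
tray []
relay [(0.53, [0.5741, -0.2757, 0.0055])]
terminal [(0.51, [0.4776, -0.1859, 0.0049])]
transformer [(0.67, [0.564, -0.1703, 0.0067])]
flux [(0.74, [0.734, -0.0156, 0.002]), (0.49, [0.5511, 0.1125, 0.02]), (0.35, [0.5745, -0.2758, 0.0039])]
spool [(0.96, [0.464, 0.4418, 0.0019])]
side [[521.6, 0.0, 315.9], [0.0, 521.6, 242.0], [0.0, 0.0, 1.0]] [[0.745, -0.31, 0.59, -0.21], [-0.667, -0.367, 0.649, -0.826], [0.016, -0.877, -0.48, 0.659], [0.0, 0.0, 0.0, 1.0]]
heatsink [(0.95, [0.4859, -0.4282, -0.003]), (0.85, [0.3566, -0.2822, 0.0007]), (0.82, [0.3773, -0.3833, 0.0013])]
sink_back [(0.84, [0.3621, -0.2916, 0.0001]), (0.7, [0.5051, -0.2837, 0.001]), (0.57, [0.371, -0.3657, -0.0014])]
holder [(0.82, [0.5206, 0.1047, -0.0051]), (0.37, [0.575, -0.2697, 0.006])]
stop [(0.65, [0.5472, 0.1132, 0.0226])]
tray [(0.82, [0.5199, -0.2315, -0.0027])]
relay [(0.71, [0.5746, -0.2719, 0.006])]
terminal [(0.91, [0.4746, -0.1838, 0.0047])]
transformer [(0.61, [0.5557, -0.1694, 0.0046])]
flux [(0.83, [0.7239, -0.0118, 0.0009]), (0.63, [0.5182, 0.1036, -0.0063])]
spool [(0.72, [0.4582, 0.4385, -0.0002]), (0.24, [0.7048, -0.3025, -0.0013])]
1.1
```

View pics/top0.png

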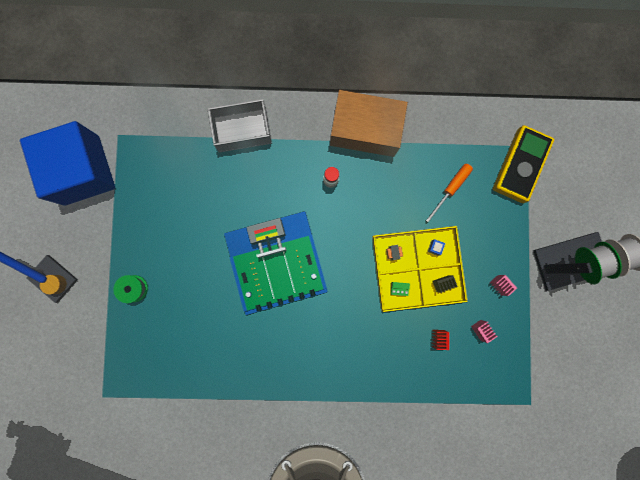

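View pics/side0.png

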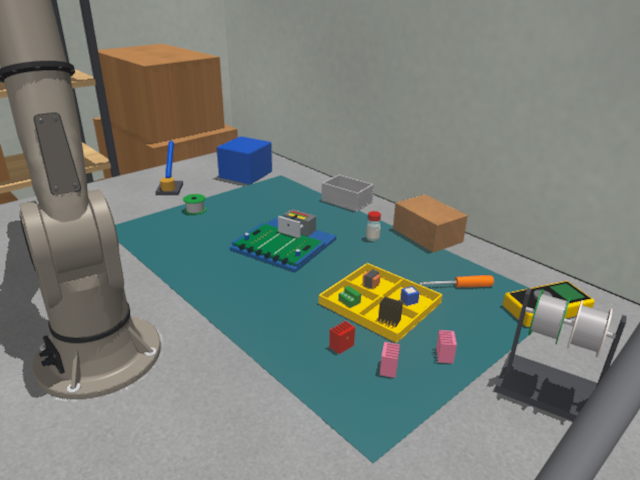

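Heat-sink candidates in the top view are the black one in the tray (445,284), red (441,340), pink (485,331) and pink (503,286). I choose the black one in the tray, at side (391,310), and will check it in a close crop. First I'll swing over the holder and the tray for wrist views.

>>> play_rows --pt "0.15 -0.3 0.06 0 0 -0.047" --pt "0.15 -0.3 0.06 0 0 -0.047" --pt "0.15 -0.3 0.06 0 0 -0.047" --pt "0.15 -0.3 0.06 0 0 -0.047" --pt "0.15 -0.3 0.06 0 0 -0.047" --pt "0.15 -0.3 0.06 0 0 -0.047" --pt "0.15 -0.3 0.06 0 0 -0.047" --pt "0.15 -0.3 0.06 0 0 -0.047" --pt "0.15 -0.3 0.06 0 0 -0.047" --pt "0.15 -0.3 0.06 0 0 -0.047" --pt "0.15 -0.3 0 0 0 -0.047" --pt "0.15 -0.3 0 0 0 -0.047" --pt "0.15 -0.3 0 0 0 -0.047" --pt "0.15 -0.3 0 0 0 -0.047" --pt "0.15 -0.3 0 0 0 -0.047" --pt "0.15 -0.3 0 0 0 -0.047" --pt "0.15 -0.3 0 0 0 -0.047" --pt "0 0 0 0 0 0"

```text
clock: 2.9
ee_pos: [0.4387, 0.1091, 0.3088]
tool_rot: [3.14, -0.001, 0.337]
contact_force: [-0.3, -0.3, -0.2]
width: 0.0852
gripper_force: 0.0
```

Run:
```python
from h import *
s=ctrl.read_state(); print(s["clock"],s["ee_pos"],s["tool_rot"],s["qpos"],s["contact_force"])
d=shot("wrist"); cv2.imwrite("pics/w1.png",d["color"]); print(np.array(d["K"]).round(1).tolist(),np.array(d["cam_to_world"]).round(3).tolist())
for l in ["heatsink","sink_back","holder","stop","tray"]: print(l,find(l,"wrist",d))
```

```text
2.9 [0.43870139 0.10906542 0.3088388 ] [ 3.14007611e+00 -1.20602633e-03  3.37303337e-01] [-0.97385054 -0.02569727  0.62709405  1.90936725  0.01748782  1.25188896
 -1.58587186] [-0.32604003 -0.26878419 -0.24430219]
[[371.6, 0.0, 320.3], [0.0, 371.6, 245.3], [0.0, 0.0, 1.0]] [[0.331, -0.894, -0.302, 0.517], [-0.943, -0.314, -0.107, 0.137], [0.001, 0.32, -0.947, 0.436], [0.0, 0.0, 0.0, 1.0]]
heatsink [(0.97, [0.3617, -0.279, 0.0011]), (0.93, [0.4894, -0.2819, 0.0027]), (0.9, [0.3828, -0.3813, -0.0015])]
sink_back [(0.8, [0.4967, -0.4348, 0.0017]), (0.78, [0.3646, -0.2912, -0.0029]), (0.74, [0.5748, -0.2727, 0.0068])]
holder [(0.75, [0.7084, -0.2964, 0.003]), (0.61, [0.5249, 0.106, 0.0011])]
stop [(0.56, [0.5473, 0.112, 0.0235])]
tray [(0.83, [0.526, -0.2308, -0.0006])]
```

View pics/w1.png

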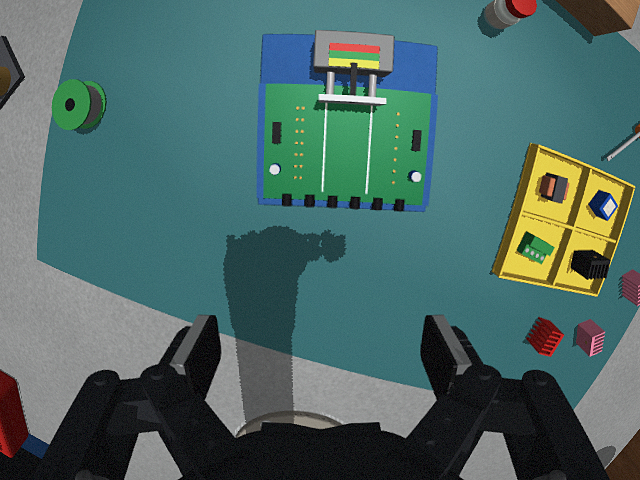

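The holder is clear: lane lines from about (323,191)-(325,105) and (367,193)-(371,108), stop plate at (352,99), jacks at row 203. The black sink is at (589,264) in the tray. Now for the holder pose.

```bash
cat >> h.py <<'E'
def rays(d,uv,fish=True):
    K=np.array(d["K"]);M=np.array(d["cam_to_world"]);uv=np.atleast_2d(uv).astype(float)
    x=(uv[:,0]-K[0,2])/K[0,0];y=(uv[:,1]-K[1,2])/K[1,1]
    if fish:
        r=np.hypot(x,y)+1e-12;v=np.c_[x/r*np.sin(r),y/r*np.sin(r),np.cos(r)]
    else: v=np.c_[x,y,np.ones_like(x)]
    return M[:3,3],v@M[:3,:3].T
def plane(d,uv,z,fish=True):
    o,v=rays(d,uv,fish); return o+v*((z-o[2])/v[:,2])[:,None]
def proj(d,P):
    K=np.array(d["K"]);M=np.linalg.inv(np.array(d["cam_to_world"]));p=np.atleast_2d(P)@M[:3,:3].T+M[:3,3]
    a=np.arctan2(np.hypot(p[:,0],p[:,1]),p[:,2]);r=np.hypot(p[:,0],p[:,1])
    return np.c_[K[0,0]*p[:,0]/r*a+K[0,2],K[1,1]*p[:,1]/r*a+K[1,2]]
E
python3 - <<'E'
from h import *
d=ctrl.read_camera("wrist"); im=d["color"]
def lin(m,z,fish=True):
    v,u=np.nonzero(m); P=plane(d,np.c_[u,v],z,fish)[:,:2]; c=P.mean(0); _,s,w=np.linalg.svd(P-c,full_matrices=False)
    n=w[0]*np.sign(w[0][0]); return c,np.degrees(np.arctan2(n[1],n[0])),len(u),(P-c)@n
for n,(a,b) in {"L":(316,332),"R":(360,378)}.items():
    m=np.zeros(im.shape[:2],bool); m[112:197,a:b]=im[112:197,a:b].min(2)>170
    c,y,k,t=lin(m,.02); print(n,c.round(4),round(y,2),k,t.min().round(4),t.max().round(4))
# base outline: blue+green on holder -> min area rect of board/blue silhouette at z~0.01/.02
hsv=cv2.cvtColor(im,cv2.COLOR_BGR2HSV)
g=cv2.inRange(hsv,(50,120,60),(75,255,255)); g[:, :240]=0;g[:,450:]=0
v,u=np.nonzero(g); r=cv2.minAreaRect(plane(d,np.c_[u,v],.02)[:,:2].astype(np.float32)); print("green",r)
b=cv2.inRange(hsv,(105,120,60),(125,255,255)); b[:, :240]=0;b[:,450:]=0;b[225:]=0
v,u=np.nonzero(b)
for z in(0,.01): print("blue",z,cv2.minAreaRect(plane(d,np.c_[u,v],z)[:,:2].astype(np.float32)))
# jacks
# stop front plate top edge
print("plate",plane(d,[[319,97],[386,101],[319,103],[386,105]],.065).round(4).tolist())
# top camera lines
d=ctrl.read_camera("top");im=d["color"]
t=im[235:310,225:330].copy();cv2.imwrite("pics/t.png",cv2.resize(t,None,fx=6,fy=6,interpolation=cv2.INTER_CUBIC))
E
```

```text
L [0.474  0.1181] 17.24 100 -0.0279 0.0377
R [0.4977 0.0728] 17.21 120 -0.0388 0.0388
green ((0.5252222418785095, 0.1074274480342865), (0.17012031376361847, 0.18366357684135437), 16.867431640625)
blue 0 ((0.5308763384819031, 0.10729692876338959), (0.20506195724010468, 0.20969878137111664), 16.994253158569336)
blue 0.01 ((0.5305051207542419, 0.10813933610916138), (0.20034724473953247, 0.20487743616104126), 16.994253158569336)
plate [[0.5391, 0.1545, 0.065], [0.5593, 0.0919, 0.065], [0.5334, 0.1524, 0.065], [0.5555, 0.0904, 0.065]]
```

>>> play_rows --pt "0.03 -0.4 0 0 0 0" --pt "0.03 -0.4 0 0 0 0" --pt "0.03 -0.4 0 0 0 0" --pt "0.03 -0.4 0 0 0 0" --pt "0.0 -0.4 0 0 0 0" --pt "0 -0.4 -0.1 0 0 0" --pt "0 -0.4 -0.1 0 0 0" --pt "0 -0.4 -0.2 0 0 0" --pt "0 -0.4 -0.2 0 0 0" --pt "0 -0.2 -0.2 0 0 0" --pt "0 0 0 0 0 0" --pt "0 0 0 0 0 0"

```text
clock: 4.5
ee_pos: [0.4491, -0.2653, 0.2282]
tool_rot: [-3.141, 0.001, 0.348]
contact_force: [0.4, 0.0, -0.2]
width: 0.0852
gripper_force: 0.0
```

Run:
```python
from h import *
s=ctrl.read_state(); print(s["clock"],s["ee_pos"],s["tool_rot"])
d=shot("wrist"); cv2.imwrite("pics/w2.png",d["color"]); print(np.array(d["cam_to_world"]).round(3).tolist())
for l in ["heatsink","sink_back","tray"]: print(l,find(l,"wrist",d))
```

```text
4.5 [ 0.44907457 -0.26529456  0.22816536] [-3.14077546e+00  8.90346506e-04  3.47858414e-01]
[[0.341, -0.89, -0.304, 0.528], [-0.94, -0.324, -0.109, -0.237], [-0.001, 0.322, -0.947, 0.355], [0.0, 0.0, 0.0, 1.0]]
heatsink [(0.92, [0.3623, -0.2777, -0.0005]), (0.91, [0.4904, -0.4299, -0.0023]), (0.68, [0.4915, -0.2838, 0.005])]
sink_back [(0.97, [0.3721, -0.3699, 0.0009]), (0.92, [0.4997, -0.4332, 0.0022]), (0.6, [0.3598, -0.2914, -0.0016])]
tray [(0.66, [0.5224, -0.2328, 0.0014])]
```

View pics/w2.png

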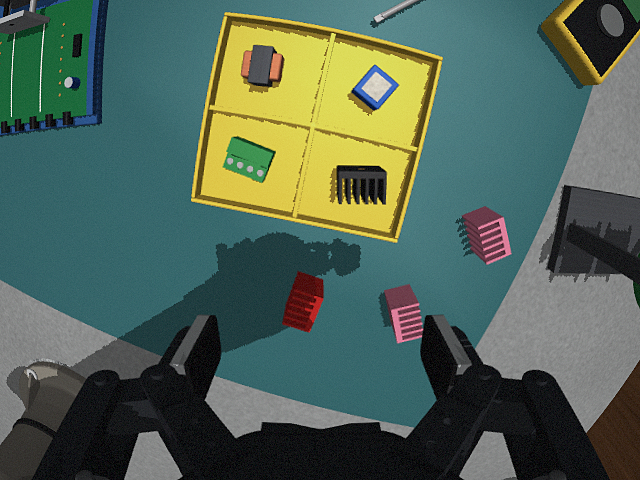

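The back faces away from the robot: top edge about (337,167)-(386,166), with the fins downwards in the picture. The lone black one sits in the lower right compartment, and the red and pink ones lie outside the tray. A close crop with corner measurements comes next.

Run:
```python
from h import *
d=shot("wrist"); im=d["color"]
cv2.imwrite("pics/c1.png",cv2.resize(im[150:220,315:405],None,fx=8,fy=8,interpolation=cv2.INTER_NEAREST))
m=np.zeros(im.shape[:2],np.uint8); m[150:220,315:405]=(im[150:220,315:405].max(2)<75)
n,l,st,ce=cv2.connectedComponentsWithStats(m); print(st[1:][st[1:,4]>30])
for u in range(335,390,4):
    v=np.nonzero(m[:,u])[0]; print(u,v.min() if len(v) else None,v.max() if len(v) else None,end="; ")
```

```text
[[ 337  168   49   38 1535]]
335 None None; 339 168 205; 343 168 179; 347 168 202; 351 168 179; 355 168 202; 359 168 196; 363 168 201; 367 168 205; 371 168 201; 375 168 205; 379 169 200; 383 172 205; 387 None None;
```

View pics/c1.png

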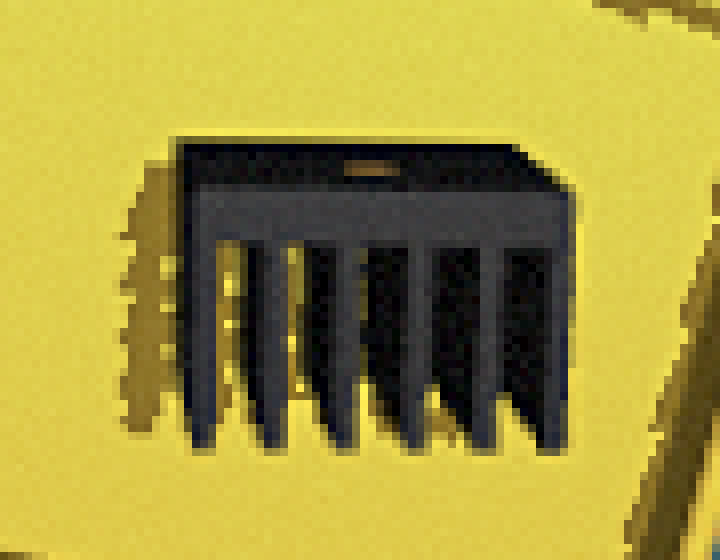

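Confirmed: a black sink with a back slab, six fins, and its top corners well visible.

Run:
```python
from h import *
d=shot("wrist"); s=ctrl.read_state(); print(s["ee_pos"],s["tool_rot"])
uv=np.array([[190,188],[575,190],[190,452],[565,452]])/8+[315,150]-.5
for z in (.045,.049,.053):
    P=plane(d,uv,z)[:,:2]; a=P[0]-P[1]; yaw=np.arctan2(-a[0],a[1])
    print(z,"w",np.linalg.norm(a).round(4),np.linalg.norm(P[2]-P[3]).round(4),"dep",np.linalg.norm(P[0]-P[2]).round(4),"yaw",yaw.round(4),"c",P.mean(0).round(4))
# bottom edge of the back on tray floor (dark bottom silhouette z=.004)
print(plane(d,np.array([[183,140],[515,145]])/8+[315,150]-.5,.004).round(4))
```

```text
[ 0.44983806 -0.26483936  0.22907976] [ 3.14146456e+00 -1.88487738e-03  3.50182549e-01]
0.045 w 0.0409 0.0407 dep 0.0285 yaw 0.3607 c [ 0.4886 -0.2883]
0.049 w 0.0404 0.0401 dep 0.0282 yaw 0.3607 c [ 0.4891 -0.2876]
0.053 w 0.0399 0.0396 dep 0.0278 yaw 0.3607 c [ 0.4896 -0.287 ]
[[ 0.4955 -0.2651  0.004 ]
 [ 0.5091 -0.3024  0.004 ]]
```

>>> play_rows --pt "0.06 -0.04 -0.2 0 0 0.001" --pt "0.06 -0.04 -0.2 0 0 0.001" --pt "0.06 -0.04 -0.2 0 0 0.001" --pt "0.06 -0.04 -0.2 0 0 0" --pt "0.06 -0.04 -0.2 0 0 0" --pt "0.06 -0.04 -0.2 0 0 0" --pt "0 0 0 0 0 0" --pt "0 0 0 0 0 0" --pt "0 0 0 0 0 0" --claw -0.41

```text
clock: 5.7
ee_pos: [0.4854, -0.2901, 0.1096]
tool_rot: [3.14, -0.001, 0.357]
contact_force: [-0.3, -0.3, -0.5]
width: 0.06
gripper_force: 0.0
```

Run:
```python
from h import *
d=shot("wrist"); s=ctrl.read_state(); print(s["ee_pos"],s["tool_rot"],s["width"])
cv2.imwrite("pics/w3.png",d["color"])
e=np.array([np.cos(.361),np.sin(.361)]);n=np.array([-e[1],e[0]]);c=np.array([.489,-.2878])
print(proj(d,[np.r_[c+a*.014*e+b*.02*n,.049] for a in(1,-1) for b in(1,-1)]).round(1).tolist())
```

```text
[ 0.48549451 -0.2900824   0.10969493] [ 3.14030085e+00 -1.76920720e-03  3.57353721e-01] 0.060189533666416356
[[281.3, 248.3], [356.0, 248.1], [283.3, 295.3], [354.4, 295.1]]
```

View pics/w3.png

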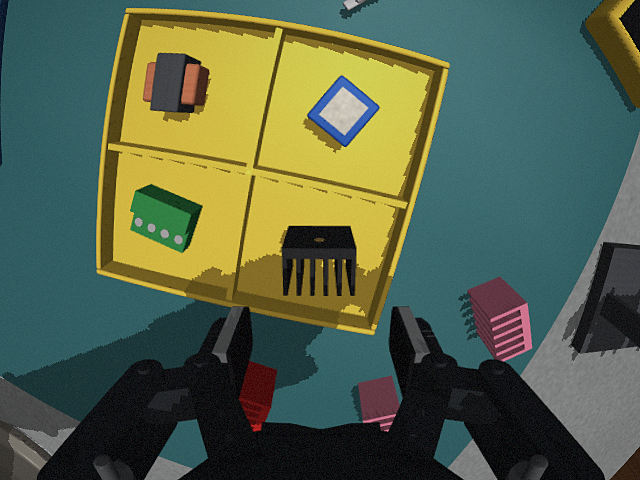

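The predicted top corners (281..356, 248..295) match the picture, and the fingers are centred on the sink (320 against 319). I'll go down and grip.

>>> play_rows --pt "0 0.01 -0.15 0 0 0" --pt "0 0 -0.15 0 0 0" --pt "0 0 -0.15 0 0 0" --pt "0 0 -0.12 0 0 0" --pt "0 0 -0.1 0 0 0" --pt "0 0 -0.065 0 0 0" --pt "0 0 0 0 0 0" --pt "0 0 0 0 0 0"

```text
clock: 6.55
ee_pos: [0.4851, -0.2893, 0.035]
tool_rot: [3.141, -0.0, 0.357]
contact_force: [1.0, -0.1, 0.8]
width: 0.06
gripper_force: 0.0
```

>>> play_rows --pt "0 0 0 0 0 0" --pt "0 0 0 0 0 0" --pt "0 0 0 0 0 0" --pt "0 0 0 0 0 0" --pt "0 0 0 0 0 0" --pt "0 0 0 0 0 0" --pt "0 0 0 0 0 0" --claw 1

```text
clock: 7.25
ee_pos: [0.4856, -0.2895, 0.0357]
tool_rot: [3.14, -0.001, 0.357]
contact_force: [-1.3, 0.1, 6.4]
width: 0.0394
gripper_force: 60.9
```

>>> play_rows --pt "0 0 0.05 0 0 0" --pt "0 0 0.15 0 0 0" --pt "0 0 0.2 0 0 0" --pt "0 0 0.25 0 0 0" --pt "0 0 0.2 0 0 0" --pt "0 0 0.15 0 0 0" --pt "0 0 0.05 0 0 0" --pt "0 0 0 0 0 0"

```text
clock: 8.05
ee_pos: [0.4852, -0.2889, 0.1404]
tool_rot: [3.141, -0.001, 0.357]
contact_force: [1.2, -0.4, -0.8]
width: 0.0394
gripper_force: 60.4
```

>>> play_rows --pt "0.02 0.15 0 0 0 0" --pt "0.03 0.25 0 0 0 -0.002" --pt "0.03 0.3 0 0 0 -0.002" --pt "0.03 0.3 0 0 0 -0.002" --pt "0.03 0.35 0 0 0 -0.002" --pt "0.03 0.35 0 0 0 -0.002" --pt "0.03 0.35 0 0 0 -0.002" --pt "0.03 0.35 0 0 0 -0.002" --pt "0.03 0.35 0 0 0 -0.002" --pt "0.03 0.35 0 0 0 -0.002" --pt "0.03 0.3 0 0 0 0" --pt "0.02 0.25 0 0 0 0" --pt "0.01 0.2 0 0 0 0" --pt "0 0.15 0 0 0 0" --pt "0 0 0 0 0 0" --pt "0 0 0 0 0 0" --pt "0 0 0 0 0 0"

```text
clock: 9.75
ee_pos: [0.5198, 0.1093, 0.1398]
tool_rot: [3.141, 0.001, 0.298]
contact_force: [0.2, 0.4, -1.7]
width: 0.0394
gripper_force: 60.4
```

Run:
```python
from h import *
d=shot("wrist"); s=ctrl.read_state(); print(s["clock"],s["ee_pos"],s["tool_rot"],s["width"],s["contact_force"],s["qpos"])
im=d["color"];cv2.imwrite("pics/w4.png",im)
for l in ["heatsink","sink_back","stop","holder"]: print(l,find(l,"wrist",d,2))
d2=shot("side")
for l in ["heatsink","sink_back","stop","holder"]: print(l,find(l,"side",d2,4))
cv2.imwrite("pics/s4.png",cv2.resize(d2["color"][140:300,190:390],None,fx=4,fy=4,interpolation=cv2.INTER_CUBIC)[:600])
```

```text
9.8 [0.51988466 0.10934833 0.13986761] [3.14101955e+00 2.37637552e-04 2.98111573e-01] 0.03879257992982771 [ 0.75453145  0.39763003 -0.54614834] [-1.00362895  0.44448964  0.90845295  1.95433993 -0.42977853  0.94828276
 -1.15676412]
heatsink [(0.8, [0.3617, -0.278, -0.0004]), (0.65, [0.525, 0.1137, 0.1092])]
sink_back [(0.78, [0.3603, -0.2937, -0.0003]), (0.58, [0.5324, 0.1129, 0.1079])]
stop [(0.88, [0.55, 0.1112, 0.0246]), (0.27, [0.5239, 0.1064, 0.0008])]
holder [(0.82, [0.5241, 0.1063, -0.0009])]
heatsink [(0.68, [0.5234, 0.1107, 0.1039]), (0.63, [0.3787, -0.3821, -0.0013]), (0.6, [0.488, -0.4239, -0.0025]), (0.43, [0.5571, -0.1692, 0.0053])]
sink_back [(0.9, [0.495, -0.4389, 0.0025]), (0.89, [0.3684, -0.3677, 0.0012]), (0.68, [0.3607, -0.2923, -0.0005]), (0.65, [0.5375, 0.1131, 0.11])]
stop [(0.7, [0.5454, 0.1146, 0.0243]), (0.21, [0.5204, -0.2327, -0.0047])]
holder [(0.6, [0.5197, 0.1043, -0.0066])]
```

View pics/w4.png

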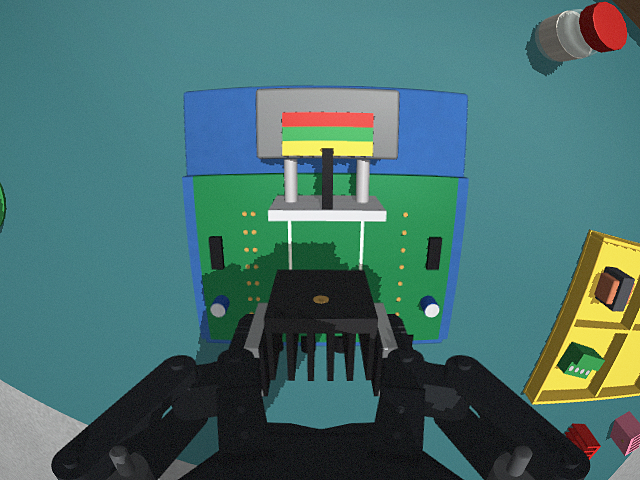

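The sink is held square and upright (top edge 277-372 at row 270), with lane lines at columns 290 and 362 and the plate's front top edge at row 210, columns 268-386. It sits about 3 mm too far left. I'll refine this numerically.

Run:
```python
from h import *
d=shot("wrist"); im=d["color"]
ex=np.array([np.cos(.3),np.sin(.3)]);ey=np.array([-ex[1],ex[0]])
f=lambda P:np.c_[P[:,:2]@ex,P[:,:2]@ey].round(4).tolist()
for a,b in((284,298),(355,369)):
    v,u=np.nonzero(im[224:262,a:b].min(2)>170); P=plane(d,np.c_[u+a,v+224],.02)[:,:2]
    k=np.polyfit(P@ex,P@ey,1); print("line ey",(P@ey).mean().round(4),"yaw",(.3+np.arctan(k[0])).round(4))
for u in range(272,385,16):
    c=im[195:226,u].min(1).astype(int); g=np.diff(c); print(u,195+g.argmax()+.5,195+g.argmin()+.5,end=" | ")
print()
w=cv2.inRange(im,(190,190,190),(255,255,255))[195:230,260:395]; v,u=np.nonzero(w[:27]); print("white",u.min()+260,u.max()+260)
print("plate top-front edge",f(plane(d,[[268.,211],[386,211]],.065)),"bottom",f(plane(d,[[268.,221],[386,221]],.021)))
print("sink back bottom edge/near",f(plane(d,[[277.,270],[372,270]],.108)))
```

```text
line ey -0.0276 yaw 0.3134
line ey -0.0779 yaw 0.2985
272 210.5 221.5 | 288 210.5 221.5 | 304 210.5 221.5 | 320 210.5 221.5 | 336 211.5 221.5 | 352 211.5 222.5 | 368 211.5 222.5 | 384 211.5 222.5 | 
white 271 388
plate top-front edge [[0.5646, -0.0182], [0.5648, -0.0844]] bottom [[0.547, -0.0115], [0.5472, -0.0928]]
sink back bottom edge/near [[0.5469, -0.0274], [0.5469, -0.0715]]
```

Run:
```python
from h import *
d=shot("wrist")
ex=np.array([np.cos(.3),np.sin(.3)]);ey=np.array([-ex[1],ex[0]])
f=lambda P:np.c_[P[:,:2]@ex,P[:,:2]@ey].round(4).tolist()
print("front top",f(plane(d,[[270.,221.5],[386,222.2]],.065)),"back top",f(plane(d,[[270.,210.5],[386,211.5]],.065)))
print("sink top back",f(plane(d,[[268.,318],[376,320]],.153)))
s=ctrl.read_state();print(s["clock"],f(np.array([s["ee_pos"]])),s["ee_pos"],s["tool_rot"])
```

```text
front top [[0.5585, -0.019], [0.5583, -0.0847]] back top [[0.5649, -0.0193], [0.5645, -0.0844]]
sink top back [[0.5472, -0.029], [0.5464, -0.0672]]
10.35 [[0.5296, -0.0476]] [0.52001422 0.11105113 0.13985592] [ 3.14144529e+00 -6.18329070e-05  3.00670109e-01]
```

>>> play_rows --pt "0.01 -0.02 -0.1 0 0 0" --pt "0 -0.02 -0.15 0 0 0" --pt "0 0 -0.15 0 0 0" --pt "0 0 -0.15 0 0 0" --pt "0 0 -0.15 0 0 0" --pt "0 0 -0.08 0 0 0" --pt "0 0 -0.04 0 0 0" --pt "0 0 0 0 0 0" --pt "0 0 0 0 0 0" --pt "0 0 0 0 0 0"

```text
clock: 11.35
ee_pos: [0.5215, 0.1072, 0.0585]
tool_rot: [3.142, -0.001, 0.301]
contact_force: [-0.1, -0.4, -0.1]
width: 0.0393
gripper_force: 60.4
```

Run:
```python
from h import *
d=shot("wrist"); im=d["color"];cv2.imwrite("pics/w5.png",im)
ex=np.array([np.cos(.3),np.sin(.3)]);ey=np.array([-ex[1],ex[0]])
for _ in range(4):
    d2=shot("wrist");s=ctrl.read_state();P=s["ee_pos"];print(s["clock"],(P[:2]@ex).round(4),(P[:2]@ey).round(4),P[2].round(4),s["tool_rot"].round(4),s["contact_force"].round(2))
```

```text
11.45 0.5298 -0.0516 0.0584 [-3.1415e+00 -1.1000e-03  3.0070e-01] [-0.54  0.28 -0.03]
11.5 0.5297 -0.0516 0.0583 [-3.1415e+00 -1.0000e-03  3.0080e-01] [-0.73  0.11 -1.34]
11.55 0.5296 -0.0516 0.0582 [-3.1415e+00 -7.0000e-04  3.0070e-01] [-0.19  0.17 -0.03]
11.6 0.5295 -0.0516 0.0581 [-3.1415e+00 -5.0000e-04  3.0070e-01] [-0.47  0.4  -1.83]
```

View pics/w5.png

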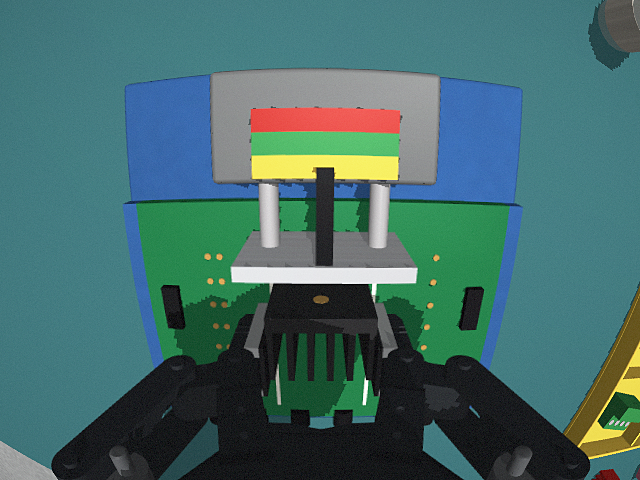

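The sink is centred on the plate (322 against 324.5, under 1 mm off) and between the lines. I'll lower it onto the board.

>>> play_rows --pt "0 0 -0.02 0 0 0" --pt "0 0 -0.01 0 0 0" --pt "0 0 -0.01 0 0 0" --pt "0 0 -0.01 0 0 0" --pt "0 0 0 0 0 0" --pt "0 0 0 0 0 0"

```text
clock: 12.2
ee_pos: [0.521, 0.107, 0.0528]
tool_rot: [3.141, 0.0, 0.301]
contact_force: [-0.9, 0.4, -0.3]
width: 0.0389
gripper_force: 60.4
```

>>> play_rows --pt "0 0 -0.005 0 0 0" --pt "0 0 -0.005 0 0 0" --pt "0 0 0 0 0 0" --pt "0 0 0 0 0 0"

```text
clock: 12.6
ee_pos: [0.521, 0.107, 0.0518]
tool_rot: [3.141, 0.0, 0.301]
contact_force: [-0.8, 0.8, -1.1]
width: 0.0395
gripper_force: 60.4
```

>>> play_rows --pt "0 0 -0.005 0 0 0" --pt "0 0 0 0 0 0" --pt "0 0 0 0 0 0"

```text
clock: 12.9
ee_pos: [0.521, 0.1071, 0.0516]
tool_rot: [-3.141, -0.0, 0.301]
contact_force: [-1.2, -0.6, 4.2]
width: 0.039
gripper_force: 60.9
```

>>> play_rows --pt "0 0 -0.005 0 0 0" --pt "0 0 0 0 0 0" --pt "0 0 0 0 0 0"

```text
clock: 13.2
ee_pos: [0.521, 0.107, 0.0516]
tool_rot: [-3.141, 0.0, 0.3]
contact_force: [-3.4, 0.3, 8.8]
width: 0.0385
gripper_force: 61.8
```

>>> play_rows --pt "0 0 0.005 0 0 0" --pt "0.0191 0.0059 0 0 0 0" --pt "0.0191 0.0059 0 0 0 0" --pt "0.0191 0.0059 0 0 0 0" --pt "0.0191 0.0059 0 0 0 0" --pt "0 0 0 0 0 0" --pt "0 0 0 0 0 0" --pt "0 0 0 0 0 0"

```text
clock: 14.0
ee_pos: [0.5275, 0.1086, 0.0517]
tool_rot: [-3.141, 0.003, 0.3]
contact_force: [-4.7, -0.5, 9.4]
width: 0.039
gripper_force: 61.6
```

>>> play_rows --pt "0.0096 0.003 0 0 0 0" --pt "0.0096 0.003 0 0 0 0" --pt "0.0096 0.003 0 0 0 0" --pt "0.0096 0.003 0 0 0 0" --pt "0.0096 0.003 0 0 0 0" --pt "0 0 0 0 0 0" --pt "0 0 0 0 0 0"

```text
clock: 14.7
ee_pos: [0.5317, 0.1097, 0.0517]
tool_rot: [-3.141, 0.004, 0.3]
contact_force: [-6.4, -0.7, 11.2]
width: 0.0391
gripper_force: 61.8
```

>>> play_rows --pt "0 0 0.007 0 0 0" --pt "0 0 0 0 0 0" --pt "0 0 0 0 0 0" --pt "0 0 0 0 0 0"

```text
clock: 15.1
ee_pos: [0.5318, 0.1098, 0.0517]
tool_rot: [3.141, 0.004, 0.3]
contact_force: [-4.9, -1.5, 5.6]
width: 0.0395
gripper_force: 61.0
```

>>> play_rows --pt "0.0096 0.003 0 0 0 0" --pt "0.0096 0.003 0 0 0 0" --pt "0 0 0 0 0 0" --pt "0 0 0 0 0 0"

```text
clock: 15.5
ee_pos: [0.533, 0.1102, 0.0517]
tool_rot: [-3.141, 0.005, 0.3]
contact_force: [-7.3, -2.5, 8.6]
width: 0.0395
gripper_force: 61.5
```

```bash
cat >> h.py <<'E'
def rep():
    ex=np.array([np.cos(.3),np.sin(.3)]);ey=np.array([-ex[1],ex[0]])
    for _ in range(4):
        d=shot("wrist");s=ctrl.read_state();P=s["ee_pos"];F=s["contact_force"]
        print(s["clock"],"ex,ey,z",(P[:2]@ex).round(4),(P[:2]@ey).round(4),P[2].round(4),"F",(F[:2]@ex).round(2),(F[:2]@ey).round(2),F[2].round(2),s["tool_rot"].round(4),s["wrist_torque"].round(2))
    for u in (-45,45):
        pass
    return d
E
python3 - <<'E'
from h import *
d=rep();cv2.imwrite("pics/w6.png",d["color"])
E
```

```text
15.55 ex,ey,z 0.5418 -0.0523 0.0517 F -7.31 -1.58 8.37 [-3.1412  0.0053  0.2999] [-0.64  1.44  0.01]
15.6 ex,ey,z 0.5417 -0.0523 0.0517 F -8.51 -0.93 8.83 [-3.1412  0.0053  0.2999] [-0.64  1.45  0.01]
15.65 ex,ey,z 0.5417 -0.0523 0.0517 F -7.7 -0.75 7.73 [-3.1412  0.0053  0.2999] [-0.65  1.45 -0.01]
15.7 ex,ey,z 0.5417 -0.0523 0.0517 F -7.2 -0.79 7.82 [-3.1412  0.0054  0.2999] [-0.62  1.44 -0.  ]
```

View pics/w6.png

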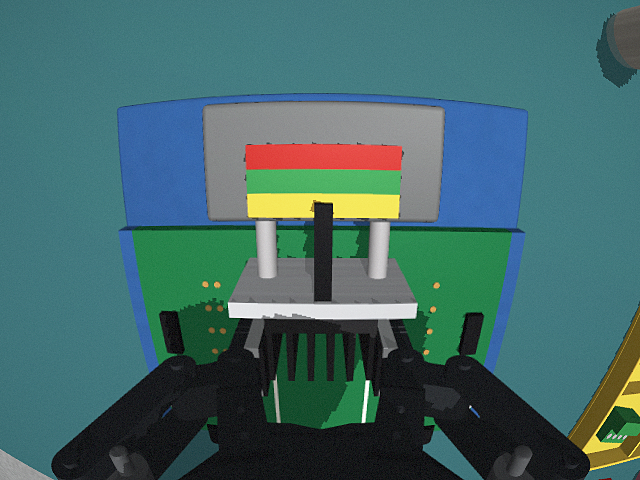

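The pointer tip is at row 203, still inside yellow (194-219), so travel is only about 1 mm. Part of the force reading is board friction. I'll ease the downward load, trim the small pitch and push on.

>>> play_rows --pt "0 0 0.006 0.0004 -0.0013 0" --pt "0 0 0 0 0 0" --pt "0.0096 0.003 0 0 0 0" --pt "0.0096 0.003 0 0 0 0" --pt "0.0096 0.003 0 0 0 0" --pt "0.0096 0.003 0 0 0 0" --pt "0.0096 0.003 0 0 0 0" --pt "0 0 0 0 0 0" --pt "0 0 0 0 0 0" --pt "0 0 0 0 0 0"

```text
clock: 16.7
ee_pos: [0.5376, 0.1116, 0.0517]
tool_rot: [3.141, 0.002, 0.3]
contact_force: [-7.6, -4.6, 1.6]
width: 0.0391
gripper_force: 60.8
```

Run:
```python
from h import *
rep()
```

```text
16.75 ex,ey,z 0.5466 -0.0522 0.0517 F -7.73 -1.08 1.6 [3.1414e+00 1.6000e-03 3.0000e-01] [-0.86  1.35 -0.02]
16.8 ex,ey,z 0.5466 -0.0523 0.0517 F -7.44 -1.82 2.42 [3.1414e+00 1.6000e-03 3.0000e-01] [-0.9   1.35 -0.01]
16.85 ex,ey,z 0.5466 -0.0523 0.0517 F -8.67 -2.71 2.68 [3.1414e+00 1.6000e-03 2.9990e-01] [-0.91  1.38 -0.  ]
16.9 ex,ey,z 0.5466 -0.0523 0.0517 F -8.09 -1.7 1.76 [3.1414e+00 1.5000e-03 2.9990e-01] [-0.89  1.46 -0.11]
```

>>> play_rows --pt "0.0096 0.003 0 0 0 0" --pt "0.0096 0.003 0 0 0 0" --pt "0.003 0.001 0 0 0 0" --pt "0 0 0 0 0 0" --pt "0 0 0 0 0 0" --pt "0 0 0 0 0 0" --pt "0 0 0 0 0 0"

```text
clock: 17.6
ee_pos: [0.5391, 0.112, 0.0518]
tool_rot: [-3.141, 0.003, 0.3]
contact_force: [-9.0, -4.4, 4.6]
width: 0.0393
gripper_force: 61.2
```

Run:
```python
from h import *
d=rep();cv2.imwrite("pics/w7.png",d["color"])
```

```text
17.65 ex,ey,z 0.5481 -0.0523 0.0517 F -10.15 -2.09 4.9 [-3.1413  0.0032  0.2999] [-0.94  1.79 -0.02]
17.7 ex,ey,z 0.5481 -0.0523 0.0517 F -10.04 -1.67 3.67 [-3.1412  0.0033  0.2999] [-0.94  1.74 -0.04]
17.75 ex,ey,z 0.548 -0.0523 0.0517 F -10.45 -1.42 4.19 [-3.1412  0.0033  0.2999] [-0.94  1.77 -0.06]
17.8 ex,ey,z 0.548 -0.0523 0.0517 F -9.81 -1.22 4.72 [-3.1413  0.0033  0.2999] [-0.95  1.75 -0.06]
```

View pics/w7.png

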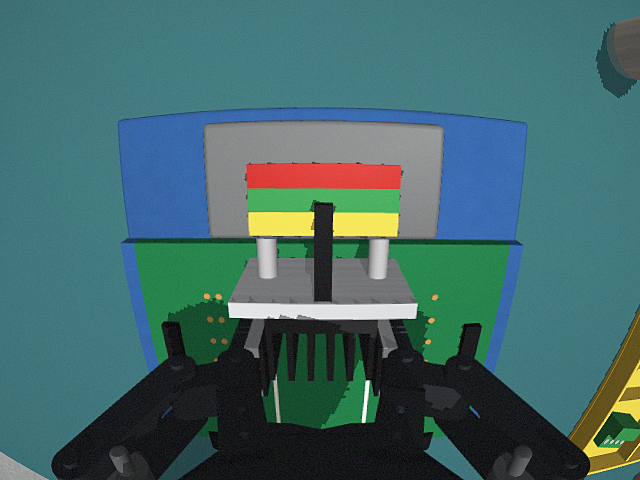

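The pointer tip (323,203) is inside the green band (rows 188-212), and the push is about 10 N. I'll hold it there.

>>> play_rows --pt "0 0 0 0 0 0" --pt "0 0 0 0 0 0" --pt "0 0 0 0 0 0" --pt "0 0 0 0 0 0" --pt "0 0 0 0 0 0" --pt "0 0 0 0 0 0" --pt "0 0 0 0 0 0" --pt "0 0 0 0 0 0" --pt "0 0 0 0 0 0" --pt "0 0 0 0 0 0" --pt "0 0 0 0 0 0" --pt "0 0 0 0 0 0" --pt "0 0 0 0 0 0" --pt "0 0 0 0 0 0" --pt "0 0 0 0 0 0" --pt "0 0 0 0 0 0"

```text
clock: 19.4
ee_pos: [0.539, 0.112, 0.0517]
tool_rot: [-3.141, 0.003, 0.3]
contact_force: [-8.5, -4.4, 5.2]
width: 0.0397
gripper_force: 61.2
```

>>> play_rows --pt "0 0 0 0 0 0" --pt "0 0 0 0 0 0" --pt "0 0 0 0 0 0" --pt "0 0 0 0 0 0" --pt "0 0 0 0 0 0" --pt "0 0 0 0 0 0" --pt "0 0 0 0 0 0" --pt "0 0 0 0 0 0" --pt "0 0 0 0 0 0" --pt "0 0 0 0 0 0" --pt "0 0 0 0 0 0" --pt "0 0 0 0 0 0" --pt "0 0 0 0 0 0" --pt "0 0 0 0 0 0" --pt "0 0 0 0 0 0" --pt "0 0 0 0 0 0"

```text
clock: 21.0
ee_pos: [0.539, 0.112, 0.0517]
tool_rot: [-3.141, 0.003, 0.3]
contact_force: [-9.6, -4.7, 4.1]
width: 0.0393
gripper_force: 61.2
```

Run:
```python
from h import *
d=rep(); im=d["color"].astype(int)
print([ (v,im[v,323].tolist(),im[v,300].tolist()) for v in range(184,216,4)])
```

```text
21.05 ex,ey,z 0.5481 -0.0523 0.0517 F -10.4 -1.94 5.53 [-3.1413  0.0032  0.2999] [-0.98  1.78 -0.11]
21.1 ex,ey,z 0.5481 -0.0523 0.0517 F -10.28 -2.17 4.02 [-3.1413  0.0032  0.2999] [-1.02  1.74 -0.11]
21.15 ex,ey,z 0.5481 -0.0523 0.0517 F -9.38 -1.49 4.05 [-3.1413  0.0033  0.2998] [-0.92  1.77 -0.02]
21.2 ex,ey,z 0.5481 -0.0523 0.0517 F -10.28 -1.14 5.22 [-3.1412  0.0033  0.2998] [-1.    1.72 -0.08]
[(184, [56, 58, 222], [59, 64, 222]), (188, [84, 134, 139], [80, 130, 138]), (192, [101, 176, 75], [101, 179, 77]), (196, [100, 178, 76], [96, 174, 73]), (200, [97, 177, 76], [98, 176, 70]), (204, [24, 17, 24], [96, 174, 72]), (208, [38, 35, 31], [93, 170, 71]), (212, [37, 33, 38], [89, 219, 218])]
```

The push has held steady at about 10 N for over 3 s, with the pointer in green.

```bash
python3 -c "
from workcell import ctrl
print(ctrl.finish_job())"
```

```text
the job is handed in; nothing more can be done
None
```

The job is handed in: the black heat sink stands on the board between the white lines, fins to the front, held against the stop at about 10 N for over 3 s with the pointer in green.

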